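# Fit the raking-light lamp head into its bayonet stand and hold it home

## Task

Pick up the small lamp head and fit its foot into the socket of the grey lamp stand: lower it in with the two lugs in line with the two notches, push down against the spring until you feel it bottom, then, still pushing, twist it clockwise (seen from above) a quarter turn until you feel the end stop. Finish there without letting go: the program ends with the gripper still holding the lamp head, twisted to the stop and pressed fully down on the spring (let go, and the spring lifts it off its contact). Leave the paste bowl, thread reel, weight bar and glue jar where they are.

Things in the scene. Friction and masses are not known exactly. Their poses are not given: they have to be found in the camera images.
- lamp: lamp head, loose, upright on the bench, 100 to 200 g, 78 mm tall. Origin: centre of its underside; z up its axis. Round steel foot 31 mm diameter, z = 0 to 26 mm (lowest 3 mm tapered to 27 mm); grey square body above it; white diffuser 32 mm diameter, z = 66 to 78 mm. Orange stripes across the top and down the +x and -x sides mark the line of the two lugs (x).
- lamp_body (a point): centre of the lamp's grey square body, on its axis, 46 mm above the underside: 36 x 36 mm, sides along the lamp's x and y, 40 mm high (z = 26 to 66 mm). Grip here, on either pair of sides.
- stand: lamp stand, fixed to the bench: grey round foot 110 mm diameter, black column 53 mm diameter with the bayonet socket on top. Origin: centre of its underside on the bench, z up. Bore 34 mm diameter, rim at z = 59 mm. Two notches through the 6 mm thick rim lie along the stand's +x and -x, with orange marks on the foot below them; either lug fits either notch.
- socket_mouth (a point): centre of the socket's mouth, on the stand's axis, level with the rim, 59 mm above the bench. The notches are 9.8 mm wide at the bore, wider outward, and open to the outside.
- plunger (a joint): the brass spring contact in the socket, 18 mm diameter, that the lamp's foot pushes down: 0 m free (its top 12 mm above the socket's floor), 0.012 m with the lamp fully home. Its spring pushes up with about 2.6 N at first touch and about 7 N fully home.
- paste_bowl: bystander: steel bowl, 90 mm diameter, 35 mm high; origin under its centre
- thread_reel: bystander: pale thread reel standing upright, 44 mm diameter, 50 mm high; origin under its centre
- weight_bar: bystander: wooden weight bar lying flat, 50 x 160 x 20 mm, long along its y; origin under its centre
- glue_jar: bystander: white jar with a blue cap, 56 mm diameter, 60 mm high; origin under its centre
- lamp_lug (a point): outer end of one of the two orange lugs of the foot, 21 mm from the lamp's axis along its +x, 5 mm above the underside; the other is opposite, along -x. Each is 6 mm wide and 6 mm high (z = 2 to 8 mm).
- socket_floor (a point): centre of the socket's floor, the hard bottom stop, 40 mm above the bench: the lamp's underside is here when fully home, and must be less than 5 mm above it for the lugs to turn under the rim. They turn only clockwise seen from above, to an end stop about 85 degrees (1.48 rad) from the notches. Let go there, the lamp is lifted 5 mm until its lugs catch under the rim.
Things that resemble listed ones, but are neither listed nor needed, are in the scene too. Several things look just like the lamp: the one meant starts farthest to the robot's right.

How it is judged (in metres and radians):
On the way, in this order (a step that is already met when the one before it is completed fails the run):
1. the lamp head is held by the fingers, lifted clear of the bench (height (world z) of lamp above 0.03 m and contact force between the fingers and lamp above 1 N), for 0.2 s.
2. the lamp's foot is pushed down in the socket, lugs still in line with the notches (within 20 degrees) (z of lamp in the frame of stand below 0.0455 m and horizontal distance between lamp and stand below 0.004 m and angle between the x axis of lamp and the x axis of stand, either way round below 0.35 rad), for 0.05 s.
At the end, for the whole second after the job is handed in: the lamp head sits in the socket on its axis (within 4 mm, tilted under 7 degrees), twisted at least 69 degrees from the notches (the stop is at about 85), pressed down to within 2.5 mm of the bottom with the spring contact pushed in more than 9 mm, and the fingers still grip it (angle between the x axis of lamp and the x axis of stand, either way round above 1.2 rad and z of lamp in the frame of stand below 0.0425 m and horizontal distance between lamp and stand below 0.004 m and angle between lamp's own z axis and vertical below 0.12 rad and value of joint plunger above 0.009 m and contact force between the fingers and lamp above 1 N); the arm keeps its last pose, push and grip.
It fails at once if a bystander is pushed more than 30 mm (distance of any of paste_bowl, thread_reel, weight_bar, glue_jar from where it was at the start of the episode above 0.03 m).
It also fails if it takes over 51 s, if anything falls off the work surface, if the arm or the gripper's body presses on something with over 40 N, if the wrist force passes 120 N, or if a joint passes its speed limit or range.

## Robot

A 6-joint arm with a two-finger parallel gripper is mounted at the origin on the work surface. World frame = base frame: x ahead of the robot, y to its left, z up, the work surface at z = 0. Lengths are in mm, angles in rad, forces in N, time in s.
With the tool pointing down it reaches from about 325 to 875 mm from the base axis. Payload 4.4 kg.
Tool frame: the origin (TCP) lies on the centre line of the jaws, within the pads' length; the fingertips stand ahead of it and the grasp point (between the pads) lies 6 mm ahead of it (ctrl.tcp_to_tips is the z of the fingertips in the tool frame, in mm); z points along the fingers, y is the line along which they close (so a half turn about z gives the same grasp; the last joint's range is limited). The gripper opens to 85 mm and grips with 20 to 120 N. Pads are 22 mm wide; open, the fingers measure 114 mm over their backs; the gripper's body (76 mm by 85 mm) begins 54 mm behind the grasp point. The pads swing forward as they close: fully open they stand 13 mm farther back than shut.
Start: joints at [1.147, 0.207, 1.542, -0, 1.393, -0.15], TCP at [155.485, 553.581, 256.282] pointing down, gripper open.
Joint ranges: [-2.73, 2.73], [-0.86, 2.22], [0.23, 2.46], [-1.11, 4.25], [0.08, 2.63], [-2.82, 2.82]. Speed limits (rad/s): [2.79, 2.79, 3.14, 3.14, 3.14, 3.14].

## Interface

Orientations are given as a 3x3 rotation matrix whose columns are the frame's x, y, z axes.
In Python, from plant import ctrl, sensors, optics gives the robot as it stands. Calls block until the motion is done:
- ctrl.move_ptp(position, orientation): joint-space move of the TCP to a pose.
- ctrl.move_l(position, rot=None, vel=150, threshold=None): straight line of the TCP; rot=None keeps the orientation; vel is the mean speed in mm/s. With threshold (N) it stops when the force on the tool has changed by that much, and returns True; else False.
- ctrl.set_joints(angles): joint-space move.
- ctrl.gripper_to(opening, force=None): finger opening in mm; force is the grip in N (None keeps the last); returns when the fingers have stopped.
- ctrl.hold(seconds).
- ctrl.solve_ik(position, orientation): joint angles nearest the present ones, or None.
- sensors.read_state(): the state.
- optics.grab_frame(name): name is "scene" or "top" or "wrist"; returns (picture, depth): 400x640x3 uint8, red, green, blue; 400x640 float32, mm along the optical axis (not along the pixel's ray), 0 where there is no reading.
- optics.camera_params(name): a dict with "mtx" (3x3 intrinsics, pixels), "R" (3x3) and "t" (3): a world point X has camera coordinates R X + t; the wrist camera has in their place "T_tool_cam" (4x4, takes a point from camera to tool coordinates, whose origin is the TCP and whose axes are the flange's). Camera axes: x right, y down, z forward; pixel columns grow to the right and rows downward; lengths in mm; the calibration is good to about 2 mm. A picture is of the moment at which its call begins: read the wrist's pose just before it. camera_params takes no time and is no camera call.
A pose or a line that the arm cannot do raises ctrl.MotionError and nothing moves.
- ctrl.finish_job(): hands the job in; it is judged then, once.
The state is a dict: "t": time; "q": joint angles; "qvel": joint speeds; "tau": joint torques, N m; "eef_pos": TCP position; "eef_rot": TCP orientation; "force": force on the tool from outside, world axes, zero at the start; "wrist_torque": the same for the moment, N m; "grip_width": finger opening in mm; "grasp_force": force on a finger pad.
Only numpy, scipy, OpenCV 4.12 (cv2) and the standard library are available. Lean on these libraries where they do the work, as an engineer would, in place of code of your own. Each camera call takes 0.05 s, during which the arm holds its last target. There are 200 camera calls.

## Working session

There is one attempt and no reset: what is moved stays moved. The work goes in short steps, each a Python script; the robot and the scene stay as the last script left them, time stands still between calls to the robot, and variables do not carry over. Pictures are saved under pics/ and viewed, at most 10 in all, crops included, and the job is handed in when it is done.

```bash
mkdir -p pics; python3 - <<'E'
from plant import ctrl,sensors,optics
import cv2,numpy as np
for n in("top","scene"):
    p,d=optics.grab_frame(n); cv2.imwrite(f"pics/{n}0.png",p[...,::-1]); np.save(f"pics/{n}0.npy",d)
    print(n,optics.camera_params(n))
print(optics.camera_params("wrist"),ctrl.tcp_to_tips)
s=sensors.read_state();print(s["t"],s["eef_rot"],s["force"])
E
```

```text
top {'mtx': array([[481.56914913,   0.        , 321.90391805],
       [  0.        , 481.56914913, 204.825928  ],
       [  0.        ,   0.        ,   1.        ]]), 'R': array([[-2.94709438e-02, -9.99557673e-01, -3.99031601e-03],
       [-9.88184799e-01,  2.97358550e-02, -1.50354851e-01],
       [ 1.50407001e-01, -4.87929748e-04, -9.88624042e-01]]), 't': array([  13.79662784,  583.10944669, 1152.08132718])}
scene {'mtx': array([[477.09285468,   0.        , 309.7098033 ],
       [  0.        , 477.09285468, 200.97763178],
       [  0.        ,   0.        ,   1.        ]]), 'R': array([[ 0.78047648,  0.62499946,  0.01523594],
       [ 0.50871842, -0.62072589, -0.59657769],
       [-0.36340339,  0.47336566, -0.8024107 ]]), 't': array([-447.48454089, -254.25230001, 1584.35246091])}
{'mtx': array([[318.25728193,   0.        , 317.27885008],
       [  0.        , 318.25728193, 193.45297102],
       [  0.        ,   0.        ,   1.        ]]), 'T_tool_cam': array([[ 6.96795247e-04, -9.61532588e-01, -2.74690001e-01,
         6.83739695e+01],
       [ 9.99999698e-01,  7.64468653e-04, -1.39307895e-04,
        -8.36059733e-01],
       [ 3.43940976e-04, -2.74689821e-01,  9.61532830e-01,
        -1.17975443e+02],
       [ 0.00000000e+00,  0.00000000e+00,  0.00000000e+00,
         1.00000000e+00]])} 25.0
0.1 [[-9.62742013e-01  2.70420198e-01 -8.55807664e-04]
 [ 2.70421388e-01  9.62740094e-01 -1.94533005e-03]
 [ 2.97863815e-04 -2.10427966e-03 -9.99997742e-01]] [ 0.69223743 -0.6329188  -0.2878721 ]
```

View pics/top0.png

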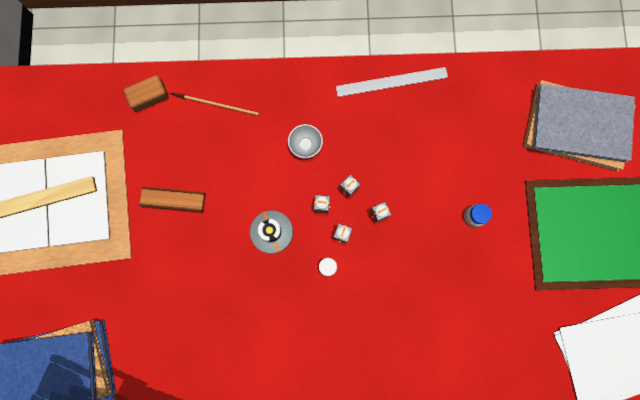

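View pics/scene0.png

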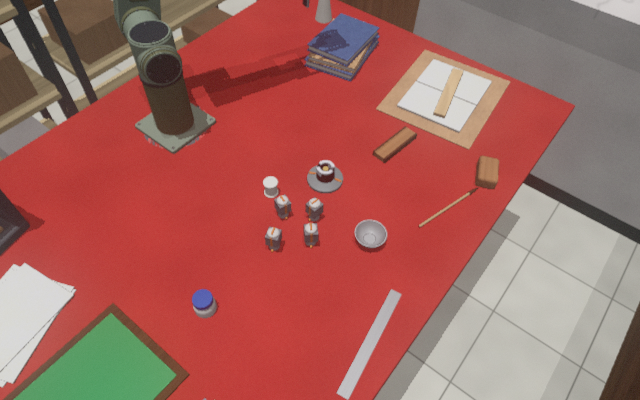

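The top view shows the lamp with the rightmost position at (381,212), the stand at (270,231), bowl (305,141), reel (328,267), bar (172,199) and jar (480,215). Next I'll localize the lamp and stand, then look from near with the wrist camera.

```bash
cat > h.py <<'E'
import numpy as np,cv2
from plant import ctrl,sensors,optics
def cam(n,st=None):
    c=optics.camera_params(n)
    if n!="wrist": return c["mtx"],c["R"].T,-c["R"].T@c["t"]
    T=c["T_tool_cam"]; R=np.array(st["eef_rot"])
    return c["mtx"],R@T[:3,:3],R@T[:3,3]+np.array(st["eef_pos"])
def onz(px,z,K,R,o):
    p=np.atleast_2d(px).astype(float); d=np.c_[p,np.ones(len(p))]@np.linalg.inv(K).T@R.T
    return o+d*((z-o[2])/d[:,2])[:,None]
def orange(p):
    h=cv2.cvtColor(p,cv2.COLOR_RGB2HSV); return (h[...,0]>7)&(h[...,0]<24)&(h[...,1]>110)&(h[...,2]>110)
def down(yaw): # tool y axis at yaw, z down
    y=np.array([np.cos(yaw),np.sin(yaw),0]);z=np.array([0,0,-1.]);return np.c_[np.cross(y,z),y,z]
def blobs(m,amin):
    n,l,s,c=cv2.connectedComponentsWithStats(m.astype(np.uint8),connectivity=8)
    return [(s[i,4],c[i],np.argwhere(l==i)[:,::-1]) for i in range(1,n) if s[i,4]>=amin]
E
python3 - <<'E'
from h import *
p=cv2.imread("pics/top0.png")[...,::-1].copy(); C=cam("top")
for u in [(381,209),(343,231),(350,184),(322,201)]: print("lamp",onz(u,78,*C).round())
print("stand",onz((270,231),59,*C).round())
m=orange(p); 
for a,c,pts in blobs(m[150:290,230:420],4): print(a,c+[230,150],onz(c+[230,150],0,*C).round(1))
for n,u,z in [("reel",(328,267),50),("jar",(481,213),60),("bowl",(305,141),20)]: print(n,onz(u,z,*C).round())
for yaw in (np.pi/2,-np.pi/2,0):
  print(yaw,ctrl.solve_ik(onz((381,209),200,*C)[0],down(yaw)))
E
```

```text
lamp [[ 564. -146.   78.]]
lamp [[513. -52.  78.]]
lamp [[627. -73.  78.]]
lamp [[587.  -4.  78.]]
stand [[520. 125.  59.]]
15 [349.86666667 183.4       ] [[644.  -77.7   0. ]]
4 [345.  189.5] [[628.3 -64.5   0. ]]
4 [343.75 193.  ] [[619.2 -61.    0. ]]
14 [321.21428571 201.71428571] [[598.1  -2.1   0. ]]
5 [329.4 206.8] [[584.3 -22.7   0. ]]
15 [381.73333333 209.86666667] [[ 572.2 -157.     0. ]]
22 [264.81818182 215.68181818] [[566.2 143.8   0. ]]
4 [374.5 213.5] [[ 563.4 -138.     0. ]]
5 [372.2 216.6] [[ 555.5 -131.7    0. ]]
19 [268.52631579 229.15789474] [[531.1 134.7   0. ]]
12 [342.75 231.5 ] [[519.5 -54.8   0. ]]
5 [339.2 241.4] [[494.5 -44.8   0. ]]
21 [276.23809524 246.0952381 ] [[487.3 115.7   0. ]]
reel [[430. -14.  50.]]
jar [[ 549. -391.   60.]]
bowl [[755.  35.  20.]]
1.5707963267948966 [-3.88137745e-01  2.31270168e-01  1.63296772e+00 -4.44089210e-16
  1.27735477e+00 -1.95893407e+00]
-1.5707963267948966 [-3.88137745e-01  2.31270168e-01  1.63296772e+00 -4.44089210e-16
  1.27735477e+00  1.18265858e+00]
0 [-3.88137745e-01  2.31270168e-01  1.63296772e+00 -4.44089210e-16
  1.27735477e+00 -3.88137745e-01]
```

```bash
python3 - <<'E'
from h import *
im=[]
for n,(pos,yaw) in {"stand":([527,130,190],np.pi/2),"lamp":([564,-146,190],np.pi/2)}.items():
    ctrl.move_ptp(pos,down(yaw)); ctrl.hold(0.3)
    s=sensors.read_state(); p,d=optics.grab_frame("wrist"); C=cam("wrist",s)
    np.savez(f"pics/{n}.npz",p=p,d=d,R=s["eef_rot"],t=s["eef_pos"])
    q=s["q"]; print(n,s["t"],s["eef_pos"],np.round(q,2),s["force"])
    for a,c,pts in blobs(orange(p),25): print(a,c.round(),"d",d[int(c[1]),int(c[0])],onz(c,78 if n=="lamp" else 8,*C).round(1))
    im.append(p[40:360,140:500])
cv2.imwrite("pics/near.png",np.hstack(im)[...,::-1])
E
```

```text
stand 2.4417 [526.89759221 130.50319715 190.05672772] [ 0.08  0.2   1.69  0.    1.25 -1.49] [ 0.24031542 -0.03974408 -0.28906264]
169 [299. 137.] d 288.8366 [[489.1 111.9   8. ]]
65 [132. 145.] d 297.2574 [[497.2 -45.3   8. ]]
165 [ 99. 153.] d 256.37613 [[504.3 -76.9   8. ]]
204 [ 72. 180.] d 235.06754 [[ 531.  -108.2    8. ]]
376 [314. 187.] d 264.83972 [[537.7 125.8   8. ]]
60 [ 55. 206.] d 314.2793 [[ 556.8 -130.4    8. ]]
275 [ 18. 220.] d 276.5322 [[ 572.6 -171.7    8. ]]
72 [330. 221.] d 311.8856 [[572.2 141.7   8. ]]
48 [205. 237.] d 324.0899 [[590.2  14.5   8. ]]
6824 [561. 266.] d 319.9037 [[622.7 384.9   8. ]]
51 [192. 252.] d 290.54654 [[ 6.069e+02 -2.000e-01  8.000e+00]]
35 [134. 262.] d 332.25198 [[619.  -62.3   8. ]]
166 [152. 270.] d 257.18793 [[628.3 -44.9   8. ]]
215 [110. 284.] d 292.56866 [[644.8 -91.9   8. ]]
lamp 3.8667 [ 564.14788461 -144.8205988   190.06738154] [-0.4   0.28  1.59  0.    1.27 -1.97] [ 0.93566497  0.04966918 -0.16004854]
217 [611.  95.] d 279.63223 [[489.8  56.7  78. ]]
217 [448. 130.] d 226.27228 [[514.  -53.4  78. ]]
28 [431. 150.] d 240.98692 [[528.2 -64.   78. ]]
26 [333. 169.] d 304.9057 [[ 542.4 -134.8   78. ]]
152 [619. 181.] d 300.29556 [[550.9  78.3  78. ]]
42 [334. 183.] d 249.10129 [[ 553.2 -133.8   78. ]]
192 [313. 197.] d 240.23572 [[ 564.1 -149.1   78. ]]
52 [442. 198.] d 312.09024 [[564.5 -51.8  78. ]]
144 [460. 212.] d 274.01453 [[575.9 -36.6  78. ]]
187 [499. 228.] d 246.30264 [[588.6  -4.8  78. ]]
35 [399. 229.] d 321.66367 [[589.9 -82.4  78. ]]
140 [402. 278.] d 259.77866 [[632.8 -76.6  78. ]]
```

View pics/near.png

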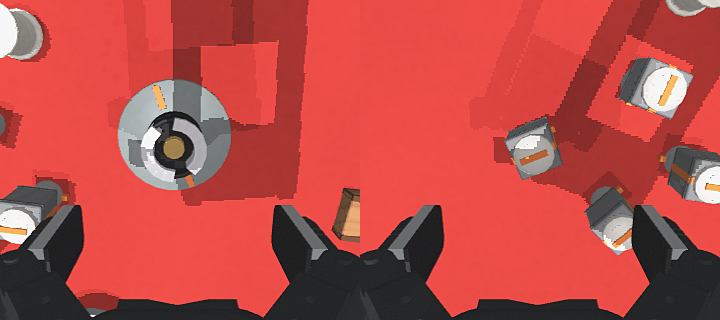

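The left half shows the stand with its bore near (174,148) and notch marks at (159,97) and (190,181). The right half shows the target lamp at (533,150), its stripe slightly tilted, with clear space around it. Now I'll get precise poses.

```bash
cat >> h.py <<'E'
def cloud(d,K,R,o):
    v,u=np.mgrid[:d.shape[0],:d.shape[1]]; X=np.stack([(u-K[0,2])/K[0,0]*d,(v-K[1,2])/K[1,1]*d,d],-1)@R.T+o
    X[d<=0]=np.nan; return X
def circ(X,z0,z1,c,r):
    with np.errstate(all="ignore"): m=(X[...,2]>z0)&(X[...,2]<z1)&(np.hypot(X[...,0]-c[0],X[...,1]-c[1])<r)
    P=X[m]; (a,b),rr=cv2.minEnclosingCircle(P[:,:2].astype(np.float32)); return m,P,(a,b,rr)
def axis(P):
    v=np.linalg.svd(P[:,:2]-P[:,:2].mean(0),full_matrices=False)[2][0]; return np.arctan(v[1]/v[0])
E
python3 - <<'E'
from h import *
L=np.load("pics/lamp.npz");S=np.load("pics/stand.npz")
C=cam("wrist",dict(eef_rot=L["R"],eef_pos=L["t"])); X=cloud(L["d"],*C)
m,P,c=circ(X,72,84,(562,-147),30); print("diffuser",c,P[:,2].mean(),len(P))
for a,cc,pts in blobs(orange(L["p"]),100):
    if abs(cc[0]-313)<5: Q=onz(pts,78,*C); print("stripe",Q.mean(0),np.ptp(Q,0),np.degrees(axis(Q)), cv2.minAreaRect(Q[:,:2].astype(np.float32)))
# body footprint: side/top at z=66
m,P,c=circ(X,60,84,(562,-147),34); print("body", cv2.minAreaRect(P[:,:2].astype(np.float32)))
C=cam("wrist",dict(eef_rot=S["R"],eef_pos=S["t"])); X=cloud(S["d"],*C)
m,P,c=circ(X,56,63,(527,128),45); print("rim",c,P[:,2].mean(),len(P))
ms=[]
for a,cc,pts in blobs(orange(S["p"]),60):
    if abs(cc[0]-314)<20:
        z=np.nanmedian(X[pts[:,1],pts[:,0],2]); q=onz(cc,z,*C)[0]; print(a,"z",z,q); ms.append(q)
d=ms[-1]-ms[0]; print("notch deg",np.degrees(np.arctan2(d[1],d[0])),(ms[0]+ms[-1])/2,np.hypot(*d[:2]))
E
```

```text
diffuser (563.9996948242188, -148.81610107421875, 15.701669692993164) 75.68669719192751 1143
stripe [ 564.1292066  -149.10825751   78.        ] [11.8611377  21.12975366  0.        ] -67.64899297026113 ((564.0908203125, -149.09288024902344), (5.14749002456665, 22.04003143310547), 22.26674461364746)
body ((564.0778198242188, -148.93905639648438), (36.55467987060547, 37.12156677246094), 21.663484573364258)
rim (527.1236572265625, 126.18658447265625, 26.857736587524414) 59.29148897629577 1584
169 z 15.435332431615052 [488.28540016 112.37114874  15.43533243]
376 z 52.21035816383629 [525.96434334 126.3253522   52.21035816]
72 z 14.563691539499587 [569.72698758 141.38643551  14.56369154]
notch deg 19.609515819820192 [529.00619387 126.87879212  14.99951199] 86.45587907310595
```

```bash
python3 - <<'E'
from h import *
D=np.radians
def shot():
    ctrl.hold(0.3); s=sensors.read_state(); p,d=optics.grab_frame("wrist"); C=cam("wrist",s); return s,p,C,cloud(d,*C)
ctrl.move_ptp([526.8,126.3,190],down(D(19.6))); s,p,C,X=shot()
m,P,c=circ(X,56,63,(527,127),45); print("rim",c,len(P))
ms=[]
for a,cc,pts in blobs(orange(p),25):
    z=np.nanmedian(X[pts[:,1],pts[:,0],2]); q=onz(cc,z,*C)[0]
    if np.hypot(*(q[:2]-[527,127]))<60: print(a,q.round(1))
ctrl.move_ptp([564,-148.9,190],down(D(-68))); s,p,C,X=shot()
m,P,c=circ(X,72,84,(564,-149),30); print("diff",c,len(P))
for a,cc,pts in blobs(orange(p),80):
    Q=onz(pts,78,*C)
    if np.hypot(*(Q.mean(0)[:2]-[564,-149]))<12: print("stripe",Q.mean(0),np.degrees(axis(Q)))
m,P,c=circ(X,60,84,(564,-149),34); print("body", cv2.minAreaRect(P[:,:2].astype(np.float32)))
print(s["t"],s["q"])
E
```

```text
rim (527.394287109375, 126.17037200927734, 26.830530166625977) 1634
149 [488.6 112.4  15.4]
378 [526.8 127.4  52.3]
151 [565.8 140.   15.6]
diff (564.5294799804688, -149.3024139404297, 15.574702262878418) 1148
stripe [ 564.41332823 -148.95596664   78.        ] -67.57218634140901
body ((564.5419311523438, -149.121826171875), (36.68050765991211, 36.912132263183594), 22.5775089263916)
7.15 [-4.04672111e-01  2.84524242e-01  1.58805234e+00  7.73921053e-05
  1.26900266e+00  7.80176945e-01]
```

```bash
python3 - <<'E'
from h import *
D=np.radians
ctrl.gripper_to(65,60)
R=down(D(-67.7))
ctrl.move_l([564.4,-149.1,54],R,vel=90)
ctrl.gripper_to(30,60); s=sensors.read_state(); print(s["t"],s["grip_width"],s["grasp_force"],s["eef_pos"])
ctrl.move_l([564.4,-149.1,130],vel=100); ctrl.hold(.3)
ctrl.move_ptp([527.2,126.4,125],down(D(19.67))); ctrl.hold(.4)
s=sensors.read_state(); p,d=optics.grab_frame("wrist"); C=cam("wrist",s); X=cloud(d,*C)
print(s["t"],s["eef_pos"],s["force"],s["grip_width"],s["grasp_force"])
zt=s["eef_pos"][2]-54+78
m,P,c=circ(X,zt-6,zt+6,s["eef_pos"],25); print("diff",c,P[:,2].mean()-zt,len(P))
for a,cc,pts in blobs(orange(p),100):
    Q=onz(pts,zt,*C)
    if np.hypot(*(Q.mean(0)[:2]-s["eef_pos"][:2]))<12: print("stripe",Q.mean(0),np.degrees(axis(Q)))
cv2.imwrite("pics/hand.png",p[...,::-1])
p,d=optics.grab_frame("scene"); cv2.imwrite("pics/scene1.png",cv2.resize(p[110:260,220:440],None,fx=3,fy=3)[...,::-1])
E
```

```text
9.5667 35.37425942102126 59.7628390789032 [ 564.67091108 -149.10585977   54.52273506]
12.25 [527.41114135 125.79915612 124.98767143] [ 0.5004318   0.24197248 -1.37946117] 35.459653444147065 59.801443219184875
diff (525.5595092773438, 131.15225219726562, 23.223548889160156) -2.183947496547688 4921
stripe [528.69375457 124.65878377 148.98767143] 19.584691926832388
```

View pics/hand.png

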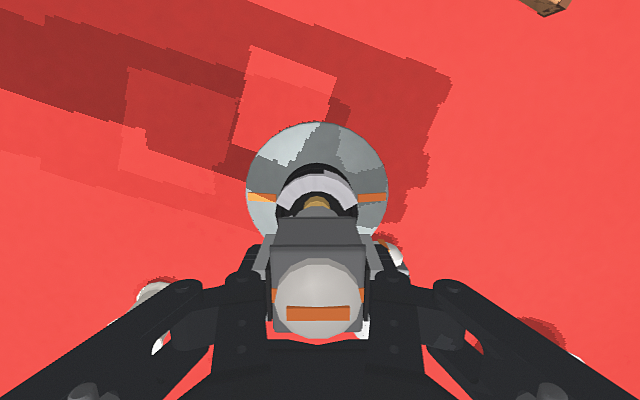

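View pics/scene1.png

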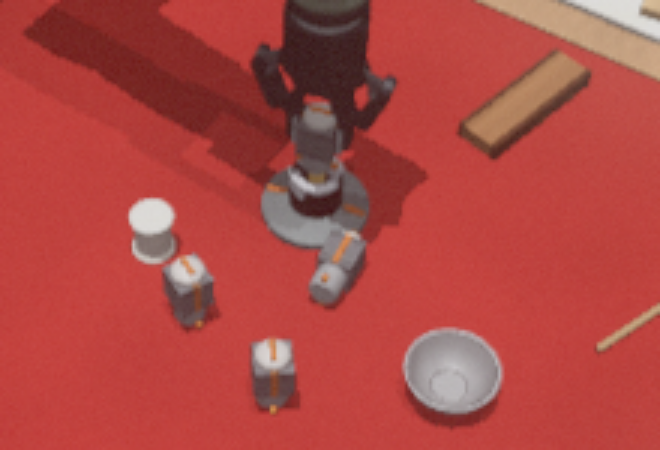

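The scene crop shows that my low transfer knocked over one decoy lamp, which now lies beside the stand foot around (340,265). It isn't a bystander and it is lower than the fingers' path. The wrist view shows the stand with its notches in line and the lamp in hand, stripe at (318,313). I need to check whether the held lamp got shifted or tilted.

```bash
python3 - <<'E'
from h import *
s=sensors.read_state(); p,d=optics.grab_frame("wrist"); C=cam("wrist",s); X=cloud(d,*C)
R=np.array(s["eef_rot"]);Y=(X-np.array(s["eef_pos"]))@R   # tool frame
def plane(P):
    for _ in range(4):
        A=np.c_[P[:,:2],np.ones(len(P))]; k=np.linalg.lstsq(A,P[:,2],rcond=None)[0]; r=P[:,2]-A@k; P=P[abs(r)<max(.5,2*r.std())]
    return k,r.std(),len(P)
box=np.zeros(d.shape,bool); box[275:325,290:348]=1
print("top z=k0x+k1y+k2",plane(Y[box]))
# front face (+x side of body)
box[:]=0; box[225:242,285:352]=1; P=Y[box]; print("front x=f(z,y)",plane(P[:,[2,1,0]]))
# diffuser outline
m=(abs(Y[...,2]+24)<6)&(np.hypot(Y[...,0],Y[...,1])<24); m&=(p.min(-1)>120)|orange(p); P=Y[m]
print(cv2.minEnclosingCircle(P[:,:2].astype(np.float32)),P.min(0),P.max(0))
for i in range(-44,-14,4): pass
col=Y[205:345:6,318]; print(np.c_[np.arange(205,345,6),col].round(1))
E
```

```text
** On entry to DLASCL parameter number  4 had an illegal value
 ** On entry to DLASCL parameter number  4 had an illegal valueTraceback (most recent call last):
  File "<stdin>", line 9, in <module>
  File "<stdin>", line 6, in plane
    x, resids, rank, s = _umath_linalg.lstsq(a, b, rcond,
                         ~~~~~~~~~~~~~~~~~~~^^^^^^^^^^^^^
                                             signature=signature)
                                             ^^^^^^^^^^^^^^^^^^^^
    raise LinAlgError("SVD did not converge in Linear Least Squares")
numpy.linalg.LinAlgError: SVD did not converge in Linear Least Squares
```

```bash
python3 - <<'E'
from h import *
s=sensors.read_state(); p,d=optics.grab_frame("wrist"); C=cam("wrist",s); X=cloud(d,*C)
R=np.array(s["eef_rot"]);Y=(X-np.array(s["eef_pos"]))@R   # tool frame
np.savez("pics/hand.npz",p=p,d=d,R=R,t=s["eef_pos"])
def plane(P):
    P=P[np.isfinite(P).all(1)]
    for _ in range(4):
        A=np.c_[P[:,:2],np.ones(len(P))]; k=np.linalg.lstsq(A,P[:,2],rcond=None)[0]; r=P[:,2]-A@k; P=P[abs(r)<max(.5,2*r.std())]
    return k,r.std(),len(P)
box=np.zeros(d.shape,bool); box[275:325,290:348]=1
print("top z=k0x+k1y+k2",plane(Y[box]))
box[:]=0; box[225:242,285:352]=1; P=Y[box]; print("front x=f(z,y)",plane(P[:,[2,1,0]]))
m=(abs(Y[...,2]+24)<6)&(np.hypot(Y[...,0],Y[...,1])<24)&((p.min(-1)>120)|orange(p)); P=Y[m]
print(cv2.minEnclosingCircle(P[:,:2].astype(np.float32)),P.min(0),P.max(0))
print(np.c_[np.arange(205,345,6),Y[205:345:6,318]].round(1))
E
```

```text
top z=k0x+k1y+k2 (array([ 1.91469841e-01,  8.61076902e-03, -2.27258538e+01]), np.float64(0.7480332294224245), 2427)
front x=f(z,y) (array([-6.69901361e-03,  1.77438691e-03,  1.57734124e+01]), np.float64(0.2158446742417801), 1078)
((-1.3003522157669067, 0.898552656173706), 15.573765754699707) [-16.71912631 -13.92931523 -25.31097569] [ 13.92001956  16.47092458 -18.00147788]
[[ 2.050e+02  6.000e+00  1.100e+00  7.320e+01]
 [ 2.110e+02  1.290e+01  1.000e+00  4.180e+01]
 [ 2.170e+02  1.600e+01  1.000e+00  2.400e+01]
 [ 2.230e+02  1.600e+01  1.000e+00  1.630e+01]
 [ 2.290e+02  1.590e+01  9.000e-01  9.600e+00]
 [ 2.350e+02  1.620e+01  9.000e-01  2.400e+00]
 [ 2.410e+02  1.560e+01  9.000e-01 -2.200e+00]
 [ 2.470e+02  1.550e+01  9.000e-01 -7.500e+00]
 [ 2.530e+02  1.490e+01  9.000e-01 -1.120e+01]
 [ 2.590e+02  1.310e+01  9.000e-01 -1.250e+01]
 [ 2.650e+02  1.300e+01  9.000e-01 -1.670e+01]
 [ 2.710e+02  1.180e+01  9.000e-01 -1.880e+01]
 [ 2.770e+02  1.000e+01  9.000e-01 -1.980e+01]
 [ 2.830e+02  8.400e+00  9.000e-01 -2.090e+01]
 [ 2.890e+02  6.800e+00  9.000e-01 -2.220e+01]
 [ 2.950e+02  4.400e+00  9.000e-01 -2.210e+01]
 [ 3.010e+02  2.200e+00  9.000e-01 -2.240e+01]
 [ 3.070e+02 -1.000e-01  9.000e-01 -2.250e+01]
 [ 3.130e+02 -1.800e+00  9.000e-01 -2.350e+01]
 [ 3.190e+02 -4.900e+00  9.000e-01 -2.250e+01]
 [ 3.250e+02 -8.200e+00  9.000e-01 -2.160e+01]
 [ 3.310e+02 -1.030e+01  9.000e-01 -2.210e+01]
 [ 3.370e+02 -1.300e+01  9.000e-01 -2.200e+01]
 [ 3.430e+02 -1.434e+02  1.300e+00  1.244e+02]]
```

The held lamp is still vertical: the front face slopes 0.4°. It sits within about 1.5 mm of the tool centre, partly calibration bias. I'll take a compromise offset and descend guarded.

```bash
cat >> h.py <<'E'
def report(tag=""):
    s=sensors.read_state(); print(tag,round(s["t"],2),np.round(s["eef_pos"],2),np.round(s["force"],2),np.round(s["wrist_torque"],2),round(s["grip_width"],2),round(s["grasp_force"],1)); return s
E
python3 - <<'E'
from h import *
a=np.radians(19.67); R=down(a); G=np.array([527.2,126.3])-R[:2,0]*(-0.9)   # wanted actual TCP xy
cmd=G.copy()
for z in (118,118):
    ctrl.move_l([*cmd,z],R,vel=40); ctrl.hold(.3); s=report(); cmd=cmd+G-np.array(s["eef_pos"])[:2]
print(G,cmd)
np.save("cmd.npy",cmd)
hit=ctrl.move_l([*cmd,109],R,vel=15,threshold=6); report(f"hit {hit}")
E
```

```text
13.07 [527.02 127.18 118.15] [ 0.2   0.84 -1.65] [-0.    0.04  0.01] 35.31 59.8
 13.62 [526.77 127.1  118.01] [ 0.14  0.55 -1.37] [ 0.   -0.03 -0.03] 35.43 59.8
[526.89705797 127.14748223] [526.8976703  127.15740843]
hit False 14.38 [526.94 127.15 109.  ] [ 0.85 -0.56 -1.01] [-0.01  0.01  0.03] 35.35 59.8
```

```bash
python3 - <<'E'
from h import *
cmd=np.load("cmd.npy"); R=down(np.radians(19.67))
for z in (104,100,96.5):
    hit=ctrl.move_l([*cmd,z],R,vel=15,threshold=15); report(f"{z} hit {hit}")
hit=ctrl.move_l([*cmd,92],R,vel=8,threshold=6); ctrl.hold(.2); report(f"bottom {hit}")
E
```

```text
104 hit False 14.86 [527.38 127.2  104.45] [0.16 0.96 2.03] [ 0.03 -0.02  0.01] 35.29 60.1
100 hit False 15.28 [527.36 127.19 100.29] [0.2  1.03 3.34] [ 0.02 -0.12  0.01] 35.54 60.4
96.5 hit False 15.66 [527.35 127.23  96.74] [ 0.93 -0.2   4.84] [ 0.06 -0.2  -0.01] 35.18 60.6
bottom True 16.26 [527.39 127.2   94.77] [-0.71  0.06  5.24] [0.02 0.18 0.06] 35.21 60.6
```

```bash
python3 - <<'E'
from h import *
cmd=np.load("cmd.npy"); a0=19.67
for z in (94.2,93.6):
    ctrl.move_l([*cmd,z],down(np.radians(a0)),vel=8,threshold=25); ctrl.hold(.2); s=report(z)
    if s["force"][2]>15: break
np.save("z.npy",z)
c=np.array([527.2,126.3]); off=cmd-c
for t in (10,25,40,55):
    b=np.radians(-t); r=np.array([[np.cos(b),-np.sin(b)],[np.sin(b),np.cos(b)]])
    hit=ctrl.move_l([*(c+r@off),z],down(np.radians(a0-t)),vel=1e9 if 0 else 2,threshold=25); s=report(f"twist {t} {hit}")
    print(np.degrees(np.arctan2(s["eef_rot"][1][1],s["eef_rot"][0][1])))
    if hit or abs(s["wrist_torque"][2])>1.2: break
E
```

```text
94.2 16.85 [527.32 127.2   94.51] [ 2.13 -0.15  5.83] [ 0.06 -0.26 -0.02] 35.27 61.0
93.6 17.3 [527.36 127.2   94.5 ] [-0.57  0.25  8.49] [0.05 0.04 0.04] 35.19 61.2
twist 10 False 17.62 [527.48 127.43  94.49] [0.14 0.07 9.03] [ 0.12  0.02 -0.05] 35.82 61.2
9.65585938498241
twist 25 False 18.03 [527.62 127.75  94.49] [-0.73  1.91  8.79] [0.29 0.05 0.01] 35.65 61.2
-5.345772335913253
twist 40 False 18.44 [527.81 127.89  94.51] [0.19 2.33 8.26] [ 0.4   0.09 -0.01] 35.36 61.2
-20.347479516653266
twist 55 False 18.85 [528.25 127.68  94.51] [0.43 1.58 8.77] [ 0.28 -0.06 -0.04] 35.34 61.1
-35.34110623532499
```

```bash
python3 - <<'E'
from h import *
cmd=np.load("cmd.npy"); a0=19.67; z=93.0; c=np.array([527.2,126.3]); off=cmd-c
for t in (65,72,77,80,82,84,86,88,90):
    b=np.radians(-t); r=np.array([[np.cos(b),-np.sin(b)],[np.sin(b),np.cos(b)]])
    hit=ctrl.move_l([*(c+r@off),z],down(np.radians(a0-t)),vel=2,threshold=25); ctrl.hold(.15); s=report(f"twist {t} {hit}")
    print(np.degrees(np.arctan2(s["eef_rot"][1][1],s["eef_rot"][0][1]))-a0)
    if hit or abs(s["wrist_torque"][2])>.6: break
p,d=optics.grab_frame("wrist"); cv2.imwrite("pics/end.png",p[...,::-1])
C=cam("wrist",s)
for a,cc,pts in blobs(orange(p),100):
    Q=onz(pts,118,*C)
    if np.hypot(*(Q.mean(0)[:2]-c))<15: print("stripe",Q.mean(0),np.degrees(axis(Q))-a0)
E
```

```text
twist 65 False 19.36 [528.73 127.74  94.48] [-1.36  2.75 10.82] [ 0.31  0.09 -0.07] 35.36 61.5
-65.01504184099578
twist 72 False 19.78 [528.74 127.71  94.5 ] [-0.85  1.94 11.63] [ 0.35  0.09 -0.06] 35.12 61.4
-72.01504270892879
twist 77 False 20.18 [528.73 127.65  94.48] [-1.42  2.41 10.92] [ 0.36  0.13 -0.05] 35.54 61.5
-77.01194158518555
twist 80 False 20.58 [528.76 127.62  94.49] [-1.5   2.85 10.93] [ 0.37  0.14 -0.04] 35.2 61.5
-80.00859022531323
twist 82 False 20.98 [528.66 127.51  94.5 ] [-1.25  2.28 11.18] [0.37 0.16 0.05] 35.22 61.5
-81.98481831063452
twist 84 False 21.38 [528.29 127.34  94.44] [-1.54  2.01 12.6 ] [0.24 0.4  0.12] 35.24 61.7
-83.96873555113713
twist 86 False 21.78 [527.86 127.18  94.48] [-3.13  0.97 14.08] [0.19 0.59 0.21] 35.36 61.8
-85.95292211389639
twist 88 False 22.18 [527.49 127.1   94.46] [-4.54  1.47 14.28] [0.18 0.77 0.38] 35.59 61.9
-87.91195058494252
twist 90 False 22.58 [527.34 127.04  94.45] [-5.22  0.73 15.96] [0.15 0.81 0.95] 35.58 62.1
-89.78146335542004
stripe [528.19076013 125.48382911 118.        ] -89.66385363663176
```

View pics/end.png

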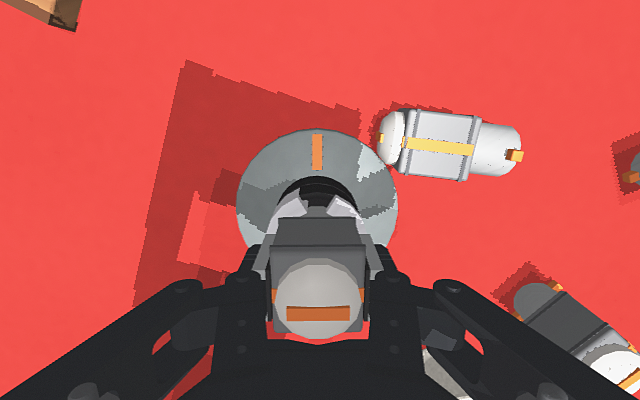

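The picture shows the lamp seated in the socket, its stripe (318,313) at right angles to the notch mark (317,150). The torque rise shows the end stop, and it is pressed to the bottom. I'm handing in.

```bash
python3 - <<'E'
from h import *
ctrl.hold(.3); report(); print(ctrl.finish_job())
E
```

```text
22.93 [527.31 127.06  94.44] [-4.36  0.83 15.51] [0.07 0.87 0.97] 35.42 62.1
the job is handed in; nothing more can be done
None
```

I handed the job in at about 23 s with the lamp head in the socket, pressed to the bottom, twisted to the end stop and still gripped; I knocked over one unlisted look-alike lamp during the transfer, and no verdict came back.

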